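Demould a bracket from a hand mould

ROBOT

A 6-joint arm with a two-finger parallel gripper is mounted at the origin on the work surface. World frame = base frame: x ahead of the robot, y to its left, z up, the work surface at z = 0. Lengths are in m, angles in rad, forces in N, time in s.
With the tool pointing down it reaches from about 0.35 to 0.725 m from the base axis. Payload 4.3 kg.
Tool frame: the origin (TCP) lies midway between the tips of the shut fingers; the grasp point (between the pads) lies 19 mm behind it; z points along the fingers, y is the line along which they close (so a half turn about z gives the same grasp; the last joint's range is limited). The gripper opens to 85 mm and grips with 20 to 120 N. Pads are 22 mm wide; open, the fingers measure 114 mm over their backs; the gripper's body (76 mm by 85 mm) begins 54 mm behind the grasp point. The pads swing forward as they close: fully open they stand 13 mm farther back than shut.
Start: joints at [1.016, 0.377, 0.081, 1.274, 0, 1.46], TCP at [0.247, 0.519, 0.231] pointing down, gripper open.
Joint ranges: [-2.72, 2.72], [-0.84, 1.66], [-1.02, 1.22], [-1.77, 2.12], [-1.37, 1.28], [-3.14, 3.14]. Speed limits (rad/s): [2.57, 2.57, 3.14, 3.14, 3.14, 3.14].

INTERFACE

Orientations are given as a unit quaternion [x, y, z, w].
In Python, from plant import bot gives the robot as it stands.
- The arm moves only by the tool drive_tool, never from a script. Its argument "rows" is text: rows parted by semicolons, each of 4 numbers parted by spaces: the shift along the tool's x, y, z in mm, then the turn about the tool's z in degrees. In form: tx ty tz roll; .... A call has 1 to 20 rows; each row shifts and turns the commanded pose from where the row before left it, along the tool's axes as they then stand; what a row does not reach is not made up. A row lasts 1/12 s, in which the tool goes at most 41.7 mm and 7.16 degrees, less where a joint would pass 70% of its speed; a pose out of reach is approached as far as the arm can. A call is refused whole if a number of a shift passes 41.7 or a number of a turn 7.16, either way. A call with a gripper value outside its range is refused whole. "hand" is the closure, from 0 (fully open) to 1 (shut), set as the call begins (left out, the last holds). The fingers move at their own pace and stop on an object; "grip_force" is the grip in N (left out, the last holds). Time passes only in rows, so rows that do not move let the fingers close. It gives the time, the measured TCP pose, the force, the opening and the grip force at its end, in the units of the state.
- bot.observe(): the state, without advancing time (a new reading comes with each control period).
- bot.camera(name): name is "side" or "top" or "wrist"; returns a dict with "pixels" (480x640x3 uint8, blue, green, red), "depth" (480x640 float32, m along the optical axis (not along the pixel's ray), 0 where there is no reading), "intrinsics" (3x3 intrinsics, pixels), "D" ([k1, k2, p1, p2, k3] as OpenCV has them; the pictures are not rectified), "position" and "rotation" of the camera in the world; the wrist camera has in their place "T_tool_cam" (4x4, takes a point from camera to tool coordinates, whose origin is the TCP and whose axes are the flange's). Camera axes: x right, y down, z forward; pixel columns grow to the right and rows downward; lengths in m; the calibration is good to about 2 mm. A picture is of the moment at which its call begins: read the wrist's pose just before it.
- bot.finish_job(): hands the job in; it is judged then, once.
Trained networks look in a picture, given as the dict that the camera call returned (one of the last four; its "shot" number tells which), for a name from the list of things; names that differ only in an ending like _2 or _b are one class to them, and where a whole thing is asked for, a point or a joint stands for the part that bears it (a point fixed in the world has none). Each returns a list of dicts, best first, with "confidence" (0 to 1); they miss things now and then, are a little off and sometimes report something else, mostly with a low value. They report only what shows in the picture. A call takes as long as a camera call. They do not tell look-alikes from the thing itself.
- bot.search_frame(picture, target): "rect" ([left, top, right, bottom] in pixels, round what is visible of it).
The state is a dict: "time_s": time; "q": joint angles; "dq": joint speeds; "effort": joint torques, N m; "tool_pos": TCP position; "orientation": TCP orientation; "contact_force": force on the tool from outside, world axes, zero at the start; "wrist_torque": the same for the moment, N m; "gripper_width": opening from 0.0 (shut) to 1.0 (fully open); "grasp_force": force on a finger pad.
Only numpy, scipy, OpenCV 4.12 (cv2) and the standard library are available. Lean on these libraries where they do the work, as an engineer would, in place of code of your own. Each camera call takes 0.05 s, during which the arm holds its last target. There are 200 camera calls.

TASK

Lift the loose cover plate off the mould's pins and set it down flat on the middle of the wooden block. Then push the mould's knock-out lever gently down as far as it goes, so that the head of the moulded bracket stands up out of the cavity, draw the bracket out from under the fixed bridge without forcing it, and lay it flat in the tray. Drop nothing and leave the bottle, the weight and the screwdriver where they are.

Things in the scene. Friction and masses are not known exactly. Their poses are not given: they have to be found in the camera images.
- mould: Fixed aluminium lower mould half, 156 mm long (its x) x 100 wide (y) x 40 high; origin at the centre of its underside, z up. The open cavity, floor at z = 28 mm, follows the bracket's outline with 2 mm of play. Lever at the -x end, bridge at the +x end. Two upright dowel pins, 10 mm thick, at x = -2, y = +-38 mm, stand 14 mm above its top (z = 40 to 54).
- bridge (a point): Middle of the underside of the mould's fixed steel bridge plate, at mould x = 42, y = 0, z = 46.5 mm. The bridge crosses over the cavity: 48 mm along x, 96 mm along y, 12 mm high. 18.5 mm are free between it and the cavity floor, for the 10 mm thick tail: it jams if the bracket is lifted or sloped more than about 15 degrees while its tail is still below it.
- ejector (a joint): Angle of the steel knock-out lever, rad: 0 to 0.03 at the start (pedal up), 0.68 at its stop. Pivots at mould x = -86, z = 34 mm; stays where left. Pedal plate: 30 mm (x) x 44 mm, at mould x = -137, top 55 to 75 mm up (its stem's height is set differently each time and not reported); it sinks 35 mm. The toe lifts the bracket's head 25 mm; the tail's tip stays down, so it slopes 13 degrees.
- bracket: Loose black moulded bracket, 120 mm long (its x), 10 mm thick, about 80 g; origin at mid-length on its underside, z up. Wide head x = -60 to -12 mm, 44 mm wide; narrow tail to x = 60 mm, 28 mm wide. At the start it lies on the cavity floor, 2 mm below the mould's top, axes along the mould's, the last 42 mm of tail under the bridge.
- cover: Loose aluminium cover plate, 88 mm (x) x 100 mm (y) x 8 mm, about 0.34 kg; origin at the centre of its underside, z up. Two 13 mm holes at x = 28, y = +-38 mm. In its middle an upright lug to grip: 60 mm along x, 16 mm thick along y, z = 8 to 40 mm. At the start it lies on the mould's top, holes over the pins, origin at mould x = -30, z = 40 mm.
- cover_lug (a point): Middle of the top face of the cover's lug, 40 mm above the cover's underside.
- block: Fixed wooden block, 150 mm (x) x 110 mm (y) x 40 mm high, flat top; origin at the centre of its underside. Its place and the tray's can be swapped.
- tray: Fixed blue open plastic tray, 210 mm (x) x 150 mm (y) x 26 mm high outside, walls 4 mm, floor about 4 mm thick; origin at the centre of its underside.
- bottle: Bystander: white plastic bottle, 56 mm in diameter, 130 mm high, standing beyond the mould; origin at its underside.
- weight: Bystander: steel knobbed weight, 60 mm in diameter, 72 mm high, 0.9 kg, beyond the mould; origin at its underside.
- screwdriver: Bystander: screwdriver, 160 mm long, lying crosswise beyond the mould; origin under its middle.
Things that resemble listed ones, but are neither listed nor needed, are in the scene too. There is more than one size of the block; the one meant has the size given above. Several things have the shape of the cover; the one meant has the colours described above.

How it is judged:
By the outcome, as a careful person would: the job done as asked, in the order asked, and still so for the second after the job is handed in, with the robot touching nothing.
It also fails if it takes over 64 s, if anything falls off the work surface, if the arm or the gripper's body presses on something with over 40 N, if the wrist force passes 120 N, or if a joint passes its speed limit or range.

## Working session

There is one attempt and no reset: what is moved stays moved. The work goes in short steps, Python scripts to look and compute and a tool call to move; the robot and the scene stay as the last step left them, time stands still between calls to the robot, and variables do not carry over. Pictures are saved under pics/ and viewed, at most 10 in all, crops included, and the job is handed in when it is done.

Besides the shell and the picture viewer there is one more tool, called after "Request:" as name(argument=value, ...) on one line, values as JSON. drive_tool: Moves the arm, as the interface text tells. Its arguments: {"type":"object","properties":{"rows":{"type":"string"},"hand":{"type":"number"},"grip_force":{"type":"number"}},"required":["rows"]}

```bash
ls; mkdir -p pics; cat > h.py <<'E'
import numpy as np, cv2, pickle
from plant import bot
from scipy.spatial.transform import Rotation as R
def shot(name):
    s=bot.observe(); p=bot.camera(name)
    if name=='wrist':
        T=np.eye(4);T[:3,:3]=R.from_quat(s['orientation']).as_matrix();T[:3,3]=s['tool_pos']
        T=T@np.array(p['T_tool_cam'])
    else:
        T=np.eye(4);r=np.array(p['rotation'])
        T[:3,:3]=r if r.shape==(3,3) else R.from_quat(r).as_matrix();T[:3,3]=p['position']
    p['T']=T; return p
def cloud(p):
    """world xyz per pixel, NaN where no depth"""
    h,w=p['depth'].shape
    uv=np.stack(np.meshgrid(np.arange(w),np.arange(h)),-1).reshape(-1,1,2).astype(np.float64)
    n=cv2.undistortPoints(uv,np.array(p['intrinsics']),np.array(p['D'])).reshape(h,w,2)
    d=p['depth'].astype(float).copy(); d[d==0]=np.nan
    c=np.dstack([n[...,0]*d,n[...,1]*d,d])
    return c@p['T'][:3,:3].T+p['T'][:3,3]
def save(p,f): pickle.dump(p,open(f,'wb'))
E
cat > a.py <<'E'
from h import *
s=bot.observe(); print({k:np.round(v,3) for k,v in s.items()})
for n in ['top','side']:
    p=shot(n); cv2.imwrite(f'pics/{n}1.png',p['pixels']); save(p,n+'1.pkl'); print(n,np.round(p['T'],3).tolist(),np.round(p['intrinsics'],1).tolist())
    for t in ['mould','cover','cover_lug','block','tray','ejector','bracket','bottle','weight','screwdriver','bridge']:
        print(t,[(np.round(r['rect']).astype(int).tolist(),round(r['confidence'],2)) for r in bot.search_frame(p,t)])
E
python3 a.py
```

```text
pics
{'time_s': np.float64(0.0), 'q': array([ 1.016,  0.378,  0.08 ,  1.274, -0.   ,  1.46 ]), 'dq': array([-0.001, -0.   ,  0.   ,  0.   ,  0.001,  0.   ]), 'effort': array([ 0.0000e+00, -4.6360e+01,  2.6988e+01,  2.1000e-02,  0.0000e+00,
       -0.0000e+00]), 'tool_pos': array([0.247, 0.518, 0.23 ]), 'orientation': array([ 0.221,  0.975, -0.001, -0.   ]), 'contact_force': array([-0.061,  0.611,  0.123]), 'wrist_torque': array([0.047, 0.025, 0.02 ]), 'grasp_force': np.float64(0.0), 'gripper_width': np.float64(1.0)}
top [[0.009, -0.993, 0.12, 0.38], [-1.0, -0.008, 0.006, -0.098], [-0.005, -0.12, -0.993, 1.102], [0.0, 0.0, 0.0, 1.0]] [[438.8, 0.0, 329.1], [0.0, 438.8, 237.4], [0.0, 0.0, 1.0]]
mould [([257, 171, 314, 268], 0.87)]
cover [([260, 199, 309, 238], 0.96)]
cover_lug [([263, 196, 311, 240], 0.96), ([226, 271, 262, 314], 0.62)]
block [([400, 212, 448, 278], 0.94), ([467, 234, 510, 294], 0.9), ([382, 310, 463, 409], 0.64)]
tray [([135, 222, 203, 308], 0.6)]
ejector [([285, 236, 304, 269], 0.7)]
bracket []
bottle [([173, 148, 206, 176], 0.79)]
weight [([367, 141, 391, 172], 0.55)
[... 231 characters left out ...]
 1.0]] [[462.7, 0.0, 317.6], [0.0, 462.7, 243.0], [0.0, 0.0, 1.0]]
mould [([291, 202, 347, 237], 0.73), ([281, 194, 363, 254], 0.67)]
cover [([294, 202, 346, 236], 0.88), ([215, 222, 261, 251], 0.88), ([280, 192, 365, 250], 0.63)]
cover_lug [([294, 199, 348, 238], 0.89), ([217, 215, 266, 252], 0.82)]
block [([204, 338, 330, 454], 0.71), ([390, 370, 469, 437], 0.59), ([337, 289, 429, 368], 0.56)]
tray [([183, 159, 274, 217], 0.62)]
ejector [([278, 224, 305, 246], 0.56), ([185, 162, 276, 220], 0.48)]
bracket [([186, 157, 276, 219], 0.74)]
bottle [([302, 126, 324, 173], 0.55)]
weight []
screwdriver [([282, 224, 308, 243], 0.61), ([392, 199, 418, 228], 0.6)]
bridge [([279, 194, 365, 250], 0.61)]
```

```bash
python3 - <<'E'
import pickle,cv2
p=pickle.load(open('top1.pkl','rb'))
cv2.imwrite('pics/topcrop.png',cv2.resize(p['pixels'][110:430,120:530],None,fx=1.85,fy=1.85,interpolation=cv2.INTER_CUBIC))
E
```

```text
(no output)
```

View pics/topcrop.png

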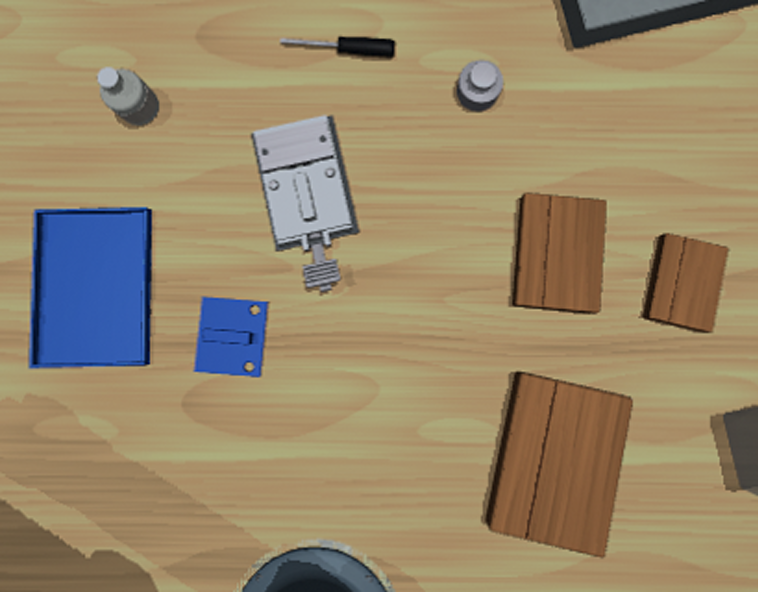

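View pics/side1.png

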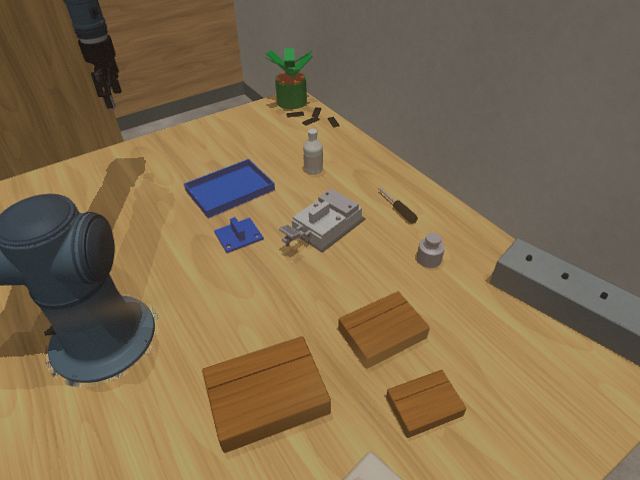

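Top view: the aluminium cover is on the mould at full-frame (285,218), and a blue look-alike lies at (245,292). The three blocks are at (424,245), (488,264) and (422,360). I'll measure the sizes from depth.

```bash
cat > b.py <<'E'
from h import *
for n in ['top','side']:
    p=pickle.load(open(n+'1.pkl','rb')); c=cloud(p)
    z=c[...,2]; print(n,'table z',np.nanmedian(z[np.abs(z)<.02]))
    def rect(name,m,zlo,zhi):
        q=c[m&(z>zlo)&(z<zhi)]
        if len(q)<8: print(name,'few',len(q));return
        (x,y),(w,h),a=cv2.minAreaRect((q[:,:2]*1000).astype(np.float32))
        print(name,'n',len(q),'ctr',round(x,1),round(y,1),'size',round(w,1),round(h,1),'ang',round(a,1),'z',np.round(np.percentile(q[:,2],[10,50,90])*1000,1))
    def box(l,t,r,b):
        m=np.zeros(z.shape,bool);m[t:b,l:r]=1;return m
    if n=='top':
        B=dict(b1=box(390,205,458,285),b2=box(460,226,520,302),b3=box(375,300,470,420),)
        for k,m in B.items(): rect(k,m,.033,.06)
        rect('tray',box(125,212,213,318),.012,.05); rect('trayfloor',box(125,212,213,318),.001,.01)
        m=box(250,165,320,250)
        rect('mould+',m,.03,.07)
        rect('pedal',box(280,240,310,272),.03,.09); rect('lug',box(255,190,320,245),.07,.1)
        rect('bottle',box(165,140,212,182),.02,.15);rect('weight',box(362,136,396,177),.02,.1)
    else:
        B=dict(b1=box(330,285,435,370),b2=box(385,368,472,440),b3=box(200,335,335,458))
        for k,m in B.items(): rect(k,m,.033,.06)
        rect('lug',box(285,190,360,250),.072,.09)
        rect('pedal',box(270,215,312,250),.045,.09);rect('tray',box(180,155,278,220),.018,.05)
        rect('mould+',box(275,185,370,255),.03,.07)
E
python3 b.py
```

```text
top table z -0.0005607478430299517
b1 n 2758 ctr 489.6 -321.1 size 110.2 150.5 ang 85.4 z [36.5 39.1 41.6]
b2 n 87 ctr 449.8 -485.6 size 80.2 107.3 ang 78.0 z [33.  33.5 35.2]
b3 n 5633 ctr 220.8 -313.3 size 146.9 200.7 ang 77.8 z [49.8 52.5 55. ]
tray n 856 ctr 440.0 303.4 size 209.5 152.9 ang 1.9 z [14.5 23.2 26.9]
trayfloor n 4877 ctr 442.6 309.8 size 269.2 219.5 ang 2.4 z [1.5 3.4 6.1]
mould+ n 2486 ctr 568.7 17.3 size 188.3 100.1 ang 13.4 z [40.3 48.1 58.7]
pedal n 361 ctr 468.7 -7.6 size 68.6 45.0 ang 6.1 z [39.9 69.5 75.4]
lug n 175 ctr 555.1 14.0 size 60.5 16.1 ang 13.3 z [76.3 78.8 81.2]
bottle n 671 ctr 688.7 251.0 size 50.1 56.1 ang 58.0 z [ 39.8  86.5 128.2]
weight n 495 ctr 716.9 -215.4 size 58.3 57.0 ang 0.5 z [37.7 46.9 71.8]
side table z 0.00017903431703464312
b1 n 3459 ctr 490.7 -319.5 size 112.5 152.3 ang 85.6 z [38.4 40.6 42.3]
b2 n 169 ctr 452.8 -487.3 size 79.4 113.4 ang 75.2 z [33.1 33.4 34.3]
b3 n 8808 ctr 222.7 -312.7 size 148.8 199.4 ang 77.7 z [50.8 53.1 54.9]
lug n 210 ctr 515.6 0.2 size 146.0 41.3 ang 10.1 z [72.7 77.4 81. ]
pedal n 389 ctr 489.7 8.9 size 116.0 57.2 ang 34.5 z [46.5 55.  74.5]
tray n 563 ctr 442.9 260.5 size 213.4 243.0 ang 2.4 z [18.9 23.2 26.8]
mould+ n 1969 ctr 549.2 13.8 size 232.8 103.3 ang 13.2 z [38.2 48.1 59.2]
```

Block b1 (424,245) measures 150×110×40 mm, so it is the one meant; b3 is 200×147×52 and b2 is 107×80×33. The cover meant is the aluminium one on the mould, at about (555,14) mm with yaw 13.3°; the blue one is the look-alike. Next I'll plan the move to above the cover for a wrist view.

```bash
cat > go.py <<'E'
import sys
from h import *
# target tcp mm and world yaw of tool y (deg); prints roll then shift in rolled axes
def go(x,y,z,yaw=None):
    s=bot.observe(); M=R.from_quat(s['orientation']).as_matrix(); cur=np.degrees(np.arctan2(M[1,1],M[0,1]))
    roll=0 if yaw is None else -((yaw-cur+90)%180-90)
    M2=M@R.from_euler('z',roll,degrees=True).as_matrix()
    d=M2.T@(np.array([x,y,z])-np.array(s['tool_pos'])*1000)
    print('t',round(s['time_s'],2),'at',np.round(s['tool_pos']*np.array(1000),1),'yaw',round(cur,1),'tilt z',np.round(M[:,2],3),'roll',round(roll,1),'shift',np.round(d,1),'xaxis',np.round(M2[:2,0],3),'F',np.round(s['contact_force'],1),'q',np.round(s['q'],2),'w',round(float(s['gripper_width']),3))
if __name__=='__main__': go(*map(float,sys.argv[1:]))
E
python3 go.py 530 8 230 103.3; python3 -c "
from h import *
p=shot('wrist');print(np.round(p['T_tool_cam'],3),np.round(p['intrinsics'],0))"
```

```text
t 1.2 at [247.4 519.1 231.4] yaw 64.5 tilt z [ 0.  0. -1.] roll -38.8 shift [-157.4 -562.4    1.3] xaxis [-0.973 -0.23 ] F [0.2 0.2 0.1] q [ 1.02  0.38  0.08  1.27 -0.    1.46] w 1.003
[[ 0.001 -0.951 -0.308  0.08 ]
 [ 1.     0.     0.     0.001]
 [-0.    -0.308  0.951 -0.142]
 [ 0.     0.     0.     1.   ]] [[337.   0. 316.]
 [  0. 337. 238.]
 [  0.   0.   1.]]
```

Request:
drive_tool(rows="0 0 0 -6.5;0 0 0 -6.5;0 0 0 -6.5;0 0 0 -6.5;0 0 0 -6.4;0 0 0 -6.4;-11 -40 0 0;-11 -40 0 0;-11 -40 0 0;-11 -40 0 0;-11 -40 0 0;-11 -40 0 0;-11 -40 0 0;-11 -40 0 0;-11 -40 0 0;-11 -40 0 0;-11 -40 0 0;-11 -40 0 0;-11 -40 0 0;-14 -42 0 0")

```text
out of range; nothing moved
```

Request:
drive_tool(rows="-11 -40 0 0;-11 -40 0 0;-11 -40 0 0;-11 -40 0 0;0 0 0 0")

```text
time_s: 1.67
tool_pos: [0.2139, 0.3476, 0.2294]
orientation: [0.222, 0.975, -0.005, -0.002]
contact_force: [-0.8, -0.1, -0.6]
gripper_width: 1.006
grasp_force: 0.0
```

```bash
python3 go.py 530 8 230 103.3
```

```text
t 1.67 at [213.9 347.6 229.4] yaw 64.4 tilt z [-0.005 -0.008 -1.   ] roll -38.9 shift [-229.5 -403.2    0.6] xaxis [-0.973 -0.23 ] F [-0.8 -0.1 -0.6] q [ 0.86  0.05 -0.34  1.19 -0.    1.31] w 1.006
```

Request:
drive_tool(rows="0 0 0 -6.5;0 0 0 -6.5;0 0 0 -6.5;0 0 0 -6.5;0 0 0 -6.5;0 0 0 -6.4;-17.6 -31 0 0;-17.6 -31 0 0;-17.6 -31 0 0;-17.6 -31 0 0;-17.6 -31 0 0;-17.6 -31 0 0;-17.6 -31 0 0;-17.6 -31 0 0;-17.6 -31 0 0;-17.6 -31 0 0;-17.6 -31 0 0;-17.6 -31 0 0;-17.6 -31 0 0;0 0 0 0")

```text
time_s: 3.33
tool_pos: [0.5387, 0.0123, 0.2308]
orientation: [-0.114, 0.993, -0.001, 0.001]
contact_force: [0.6, -0.2, -0.2]
gripper_width: 1.001
grasp_force: 0.0
```

```bash
cat > c.py <<'E'
from h import *
import sys
n=sys.argv[1]
p=shot('wrist'); cv2.imwrite(f'pics/{n}.png',p['pixels']); save(p,n+'.pkl')
for t in ['cover_lug','ejector','bracket']: print(t,[(np.round(r['rect']).astype(int).tolist(),round(r['confidence'],2)) for r in bot.search_frame(p,t)])
E
python3 c.py w1; python3 go.py 555 14 53 103.3
```

```text
cover_lug [([266, 184, 370, 272], 0.82), ([400, 1, 523, 137], 0.65)]
ejector [([288, 94, 344, 188], 0.79)]
bracket [([305, 270, 328, 272], 0.37)]
t 3.53 at [533.7  17.4 231.2] yaw 103.4 tilt z [-0.001  0.001 -1.   ] roll 0.1 shift [-20.1  -8.3 178.2] xaxis [-0.973 -0.23 ] F [ 0.4 -0.   0.2] q [-0.09  0.29 -0.04  1.24  0.   -0.32] w 0.998
```

View pics/w1.png

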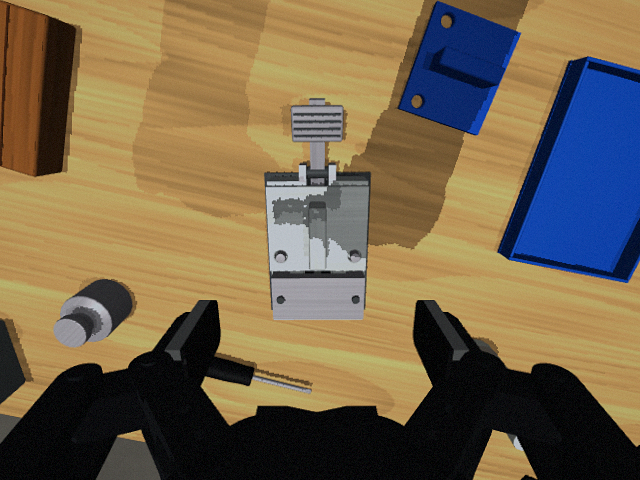

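The wrist view shows the aluminium cover over the pins with its lug at (318,237), the pedal at (318,122), the bridge at (318,295) and the blue look-alike at (462,70). I'll measure again from this view.

```bash
cat > m.py <<'E'
from h import *
p=pickle.load(open('w1.pkl','rb')); c=cloud(p); z=c[...,2]
def rect(name,l,t,r,b,zlo,zhi):
    q=c[t:b,l:r].reshape(-1,3); q=q[(q[:,2]>zlo)&(q[:,2]<zhi)]
    (x,y),(w,h),a=cv2.minAreaRect((q[:,:2]*1000).astype(np.float32))
    print(name,len(q),np.round([x,y,w,h,a],1),'med',np.round(np.median(q,0)*1000,1),np.round(np.percentile(q[:,2],[10,90])*1000,1))
rect('lug',285,185,350,275,.072,.09)
rect('covertop',260,165,375,275,.043,.051)
rect('bridge',265,270,370,322,.054,.065)
rect('pedal',286,100,350,145,.045,.1)
rect('table',180,100,260,200,-.01,.01)
E
python3 m.py
```

```text
lug 1074 [555.8  17.6  60.3  15.1  12.9] med [554.   17.2  79.4] [78.4 80.3]
covertop 7420 [548.6  15.9 112.3 100.3  13.5] med [550.7  14.2  47.4] [46.4 48.4]
bridge 3918 [625.5  34.7  48.9  96.2  13.4] med [624.1  34.5  58.1] [57.1 59.1]
pedal 1969 [456.7  -5.8  37.8  44.2  13. ] med [456.5  -6.1  72.3] [68.1 75.2]
table 7973 [ 509.  -103.5  108.4   89.6   10.3] med [ 5.064e+02 -1.020e+02 -4.000e-01] [-1.4  0.6]
```

```bash
sed -i "s/^p=pickle.*/p=shot('wrist'); c=cloud(p); z=c[...,2]; print(np.round(p['T'][:3,3],4))/;s/^rect.*//" m.py; cat >> m.py <<'E'
q=c.reshape(-1,3); k=(q[:,2]>.072)&(q[:,2]<.085)&(abs(q[:,0]-.555)<.045)&(abs(q[:,1]-.016)<.03)
q=q[k]; print('lug',np.round(cv2.minAreaRect((q[:,:2]*1000).astype(np.float32))[0],1),cv2.minAreaRect((q[:,:2]*1000).astype(np.float32))[1:],np.median(q[:,2]))
E
python3 m.py; python3 go.py 555 16 140 103.3
```

```text
[4.566e-01 2.000e-04 3.733e-01]
lug [555.2  17.3] ((58.76124572753906, 15.607723236083984), 13.541237831115723) 0.07935467673391403
t 3.58 at [533.6  17.7 231.3] yaw 103.5 tilt z [-0.001  0.    -1.   ] roll 0.2 shift [-20.5  -6.6  91.3] xaxis [-0.973 -0.23 ] F [-0.3  0.4  0.4] q [-0.09  0.29 -0.04  1.24  0.   -0.32] w 0.995
```

Request:
drive_tool(rows="-7 -2 30 0;-7 -2 30 0;-6.5 -2 31 0;0 0 0 0;0 0 0 0;0 0 0 0")

```text
time_s: 4.08
tool_pos: [0.5556, 0.0164, 0.1419]
orientation: [-0.117, 0.993, -0.0, 0.001]
contact_force: [0.4, -0.3, 0.3]
gripper_width: 0.999
grasp_force: 0.0
```

```bash
python3 m.py; python3 go.py 555 16 53 103.3
```

```text
[ 0.4782 -0.0008  0.2839]
lug [555.5  17.6] ((59.969058990478516, 16.020336151123047), 13.364667892456055) 0.07936378654298049
t 4.13 at [556.4  16.2 142.6] yaw 103.5 tilt z [ 0.003 -0.    -1.   ] roll 0.2 shift [ 1.6  0.2 89.6] xaxis [-0.973 -0.23 ] F [0.9 0.4 0.4] q [-0.08  0.38 -0.15  1.04  0.   -0.32] w 0.996
```

Request:
drive_tool(rows="0.5 0.3 22 0;0.5 0.2 22 0;0.4 0 22 0;0 0 12 0;0 0 11.6 0;0 0 0 0;0 0 0 0")

```text
time_s: 4.72
tool_pos: [0.5549, 0.016, 0.0522]
orientation: [-0.117, 0.993, -0.0, 0.001]
contact_force: [0.8, -0.3, 0.2]
gripper_width: 1.002
grasp_force: 0.0
```

Request:
drive_tool(rows="0 0 0 0;0 0 0 0;0 0 0 0;0 0 0 0;0 0 0 0;0 0 0 0;0 0 0 0;0 0 0 0", hand=1, grip_force=30)

```text
time_s: 5.38
tool_pos: [0.5545, 0.016, 0.0511]
orientation: [-0.117, 0.993, 0.0, 0.0]
contact_force: [-1.1, 0.5, 3.6]
gripper_width: 0.184
grasp_force: 30.3
```

Request:
drive_tool(rows="0 0 0 0;0 0 -3 0;0 0 -5 0;0 0 -6 0;0 0 -6 0;0 0 -6 0;0 0 -10 0;0 0 -20 0;0 0 -24 0;0 0 0 0;0 0 0 0", grip_force=60)

```text
time_s: 6.3
tool_pos: [0.556, 0.0157, 0.1327]
orientation: [-0.117, 0.993, -0.0, 0.002]
contact_force: [0.8, -0.4, -2.8]
gripper_width: 0.177
grasp_force: 58.8
```

```bash
python3 go.py 490 -320 132 85.5
```

```text
t 6.3 at [556.   15.7 132.7] yaw 103.4 tilt z [ 0.005 -0.    -1.   ] roll 17.9 shift [  39.5 -339.9    0.5] xaxis [-0.997  0.078] F [ 0.8 -0.4 -2.8] q [-0.09  0.38 -0.17  1.01  0.   -0.32] w 0.177
```

Request:
drive_tool(rows="0 0 0 6;0 0 0 6;0 0 0 5.9;2 -15 0 0;3 -25 0 0;3.5 -30 0 0;3.5 -30 0 0;3.5 -30 0 0;3.5 -30 0 0;3.5 -30 0 0;3.5 -30 0 0;3.5 -30 0 0;3.5 -30 0 0;3 -25 0 0;2 -20 0 0;1.5 -15 0 0;0 0 0 0;0 0 0 0;0 0 0 0")

```text
time_s: 7.88
tool_pos: [0.4879, -0.3188, 0.1299]
orientation: [0.039, 0.999, 0.001, -0.001]
contact_force: [1.0, 0.2, -2.8]
gripper_width: 0.174
grasp_force: 58.9
```

```bash
python3 - <<'E'
from h import *
p=shot('wrist');c=cloud(p);q=c.reshape(-1,3)
k=(q[:,2]>.034)&(q[:,2]<.046)&(abs(q[:,0]-.49)<.11)&(abs(q[:,1]+.32)<.1); q=q[k]
print(len(q),cv2.minAreaRect((q[:,:2]*1000).astype(np.float32)),np.median(q[:,2]), q[:,:2].min(0),q[:,:2].max(0))
cv2.imwrite('pics/w2.png',p['pixels'])
E
python3 go.py 490 -320 54 85.5
```

```text
11378 ((439.78192138671875, -313.7566223144531), (110.5115966796875, 49.27268600463867), 85.48347473144531) 0.03934819912069157 [ 0.4117348  -0.37037483] [ 0.46818428 -0.25719499]
t 7.93 at [ 488.1 -318.6  130.2] yaw 85.6 tilt z [-0.001  0.001 -1.   ] roll 0.1 shift [-2.1 -1.3 76.2] xaxis [-0.997  0.078] F [ 0.2 -0.6 -2.7] q [-0.69  0.44 -0.09  1.04  0.   -0.61] w 0.176
```

View pics/w2.png

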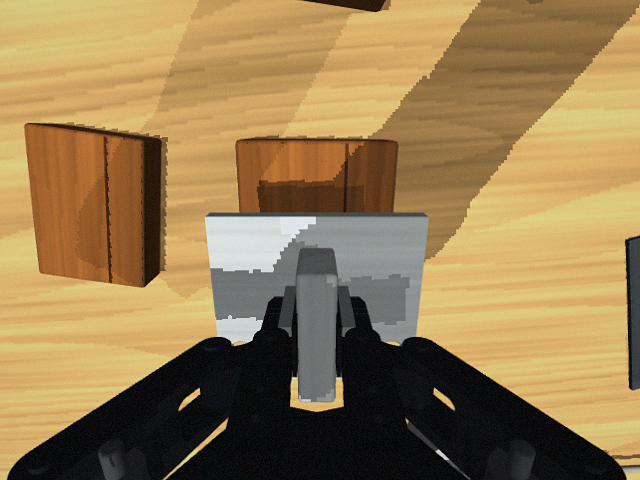

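The cover hangs level over the block, whose near edge is at row 140. Next I'll lower it.

Request:
drive_tool(rows="-1 -0.4 22 0;-1 0 22 0;0 0 16 0;0 0 9 0;0 0 5 0;0 0 2 0;0 0 1 0;0 0 0.5 0;0 0 0 0;0 0 0 0")

```text
time_s: 8.77
tool_pos: [0.4908, -0.321, 0.054]
orientation: [0.039, 0.999, -0.0, 0.001]
contact_force: [-0.3, -0.8, -2.0]
gripper_width: 0.178
grasp_force: 59.0
```

Request:
drive_tool(rows="0 -0.6 1 0;0 0 0.7 0;0 0 0.5 0;0 0 0 0;0 0 0 0")

```text
time_s: 9.18
tool_pos: [0.4902, -0.3213, 0.0512]
orientation: [0.039, 0.999, -0.0, 0.0]
contact_force: [-1.1, -0.6, -1.1]
gripper_width: 0.171
grasp_force: 59.2
```

Request:
drive_tool(rows="0 0 0.5 0;0 0 0.5 0;0 0 0.4 0;0 0 0 0;0 0 0 0")

```text
time_s: 9.6
tool_pos: [0.4902, -0.3213, 0.0511]
orientation: [0.039, 0.999, -0.0, 0.0]
contact_force: [-3.4, 1.8, 9.1]
gripper_width: 0.179
grasp_force: 60.7
```

Request:
drive_tool(rows="0 0 0 0;0 0 0 0;0 0 0 0;0 0 0 0;0 0 0 0;0 0 0 0", hand=0.3)

```text
time_s: 10.1
tool_pos: [0.4902, -0.3211, 0.0494]
orientation: [0.039, 0.999, 0.0, -0.0]
contact_force: [0.9, 0.1, -0.6]
gripper_width: 0.697
grasp_force: 0.0
```

Request:
drive_tool(rows="0 0 -10 0;0 0 -30 0;0 0 -35 0;0 0 -20 0;0 0 0 0")

```text
time_s: 10.52
tool_pos: [0.4931, -0.3235, 0.1509]
orientation: [0.039, 0.999, -0.003, 0.004]
contact_force: [0.8, -0.2, -0.2]
gripper_width: 0.706
grasp_force: 0.0
```

```bash
python3 - <<'E'
from h import *
p=shot('top');c=cloud(p);q=c.reshape(-1,3)
for a,b in ((.044,.052),(.036,.0435),(.072,.085)):
    k=(q[:,2]>a)&(q[:,2]<b)&(abs(q[:,0]-.49)<.1)&(abs(q[:,1]+.32)<.09); r=q[k]
    print(len(r),cv2.minAreaRect((r[:,:2]*1000).astype(np.float32)),np.median(r[:,2]))
k=(q[:,2]>.05)&(q[:,2]<.09)&(abs(q[:,0]-.45)<.045)&(abs(q[:,1]+.008)<.04); r=q[k]
print('pedal',len(r),cv2.minAreaRect((r[:,:2]*1000).astype(np.float32)),np.percentile(r[:,2],[5,50,95]))
cv2.imwrite('pics/t2.png',cv2.resize(p['pixels'][130:330,230:480],None,fx=3,fy=3))
E
python3 go.py 455 -7 100 103.4
```

```text
546 ((501.1321105957031, -314.4226989746094), (80.53534698486328, 105.8824462890625), 85.75169372558594) 0.047106697515685525
708 ((490.1773681640625, -309.3229064941406), (85.94718933105469, 149.6226806640625), 84.9787368774414) 0.03921550623631975
99 ((477.5173645019531, -321.9616394042969), (15.789791107177734, 32.898075103759766), 84.86170196533203) 0.07889952122042665
pedal 248 ((453.7654724121094, -10.160991668701172), (35.487613677978516, 43.72687530517578), 14.390890121459961) [0.05601809 0.07195996 0.07644323]
t 10.57 at [ 492.2 -322.8  148.4] yaw 85.5 tilt z [ 0.005 -0.004 -1.   ] roll -17.9 shift [-36.8 316.1  46.8] xaxis [-0.973 -0.232] F [-0.2  0.3 -0.1] q [-0.69  0.43 -0.05  1.08  0.   -0.61] w 0.699
```

View pics/t2.png

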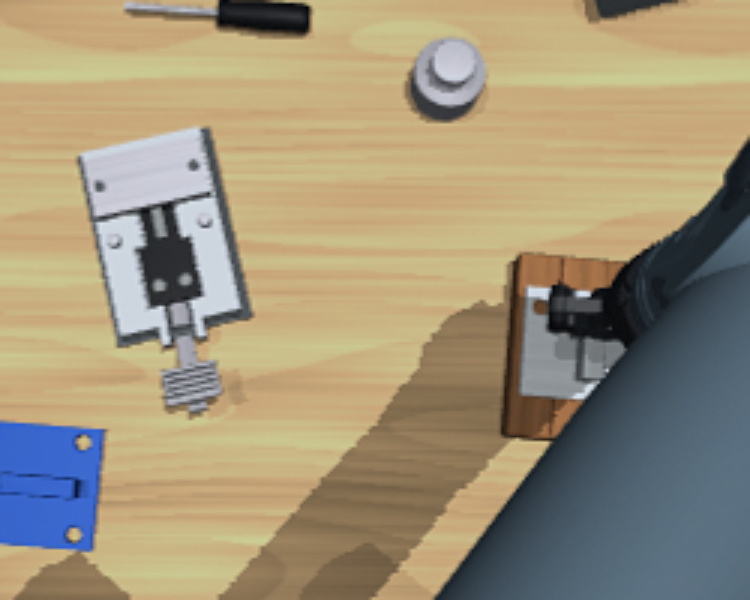

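The bare mould now shows the black bracket at crop (170,270), and the cover sits flat on the block. Next I'll go above the pedal with the fingers shut.

Request:
drive_tool(rows="0 0 0 -6;0 0 0 -6;0 0 0 -5.9;-2 20 0 0;-3.5 35 0 0;-3.5 35 0 0;-3.5 35 0 0;-3.5 35 0 0;-3.5 35 0 0;-3.5 35 0 0;-3.5 35 0 0;-3.4 30 0 0;-2 15 0 0;-1.5 5 20 0;0 0 20 0;0 0 14 0;0 0 0 0;0 0 0 0", hand=1, grip_force=40)

```text
time_s: 12.07
tool_pos: [0.4479, -0.0067, 0.0895]
orientation: [-0.117, 0.993, 0.001, -0.002]
contact_force: [-0.4, -0.1, -0.4]
gripper_width: -0.002
grasp_force: 0.0
```

```bash
python3 go.py 450 -9 78 103.4; cat > w3.py <<'E'
from h import *
p=shot('wrist');c=cloud(p);q=c.reshape(-1,3)
k=(q[:,2]>.05)&(q[:,2]<.085)&(abs(q[:,0]-.45)<.045)&(abs(q[:,1]+.008)<.04); r=q[k]
if len(r): print('pedal',len(r),cv2.minAreaRect((r[:,:2]*1000).astype(np.float32)),np.percentile(r[:,2],[5,50,95]))
o=np.array([.5844,.0228]);u=np.array([.973,.231]);v=np.array([-.231,.973])
m=np.c_[(q[:,:2]-o)@u,(q[:,:2]-o)@v,q[:,2]]*1000
# height profile along mould x, |y|<9
for x in range(-160,20,6):
    s=m[(abs(m[:,0]-x)<3)&(abs(m[:,1])<10)]
    if len(s): print(x,len(s),np.round(np.percentile(s[:,2],[10,50,90]),1))
cv2.imwrite('pics/w3.png',p['pixels'])
E
python3 w3.py
```

```text
t 12.07 at [447.9  -6.7  89.5] yaw 103.4 tilt z [-0.004  0.001 -1.   ] roll 0.0 shift [-1.6 -2.8 11.5] xaxis [-0.973 -0.232] F [-0.4 -0.1 -0.4] q [-0.16  0.23 -0.51  0.83  0.   -0.39] w -0.002
pedal 2450 ((453.0204772949219, -6.699634552001953), (36.15509796142578, 44.650535583496094), 15.714086532592773) [0.05313305 0.07265686 0.07571341]
-160 2818 [157.3 180.5 187.3]
-154 6790 [110.7 160.1 178.2]
-148 4636 [ 56.4 163.3 179.3]
-142 1148 [ -0.4  73.9 136.6]
-136 582 [ -0.9 126.6 138. ]
-130 304 [126.1 137.9 143.4]
-124 15 [-1.3 -0.5  0.5]
-118 15 [-1.3 -0.7  0.3]
-112 2 [-0.8 -0.5 -0.1]
-52 46 [37.1 37.6 38.4]
-46 69 [37.  37.7 38.4]
-40 75 [36.9 37.8 38.2]
-34 88 [37.  37.5 38.2]
-28 96 [36.9 37.7 38.4]
-22 22 [37.1 37.5 38.3]
```

View pics/w3.png

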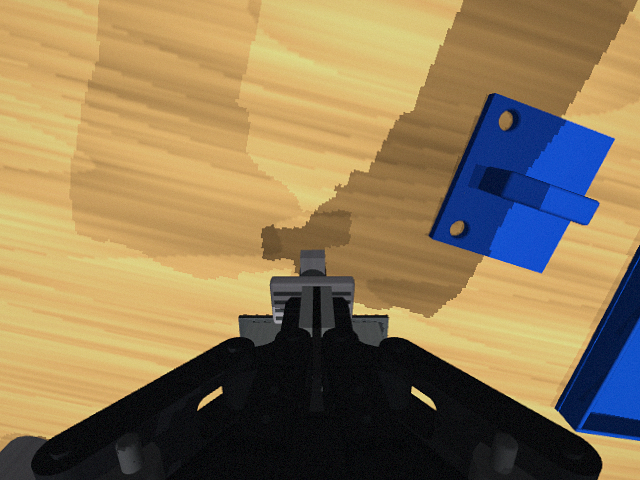

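The shut fingertips sit centred over the pedal plate at (313,295). Next I'll press down along the pedal's arc.

Request:
drive_tool(rows="0 -2 6 0;0 0 5 0;0 0 3 0;0.5 0 2 0;1 0 2 0;1 0 2 0;1 0 2 0;1 0 2 0;0.5 0 1 0;0 0 0 0")

```text
time_s: 12.95
tool_pos: [0.445, -0.01, 0.0653]
orientation: [-0.117, 0.993, 0.0, 0.0]
contact_force: [-0.9, -0.6, 0.4]
gripper_width: 0.004
grasp_force: 0.3
```

Request:
drive_tool(rows="0.8 0 2 0;0.8 0 2 0;0.8 0 2 0;0.7 0 2 0;0.6 0 2 0;0.5 0 2 0;0 0 0 0")

```text
time_s: 13.53
tool_pos: [0.4406, -0.011, 0.0531]
orientation: [-0.117, 0.993, 0.0, -0.0]
contact_force: [-1.7, 1.1, 0.5]
gripper_width: -0.004
grasp_force: 0.4
```

```bash
cat > pz.py <<'E'
from h import *
from go import go
go(450,-9,78)
o=np.array([.5844,.0228]);u=np.array([.973,.231]);v=np.array([-.231,.973])
for n in ['top','side']:
    p=shot(n);q=cloud(p).reshape(-1,3)
    m=np.c_[(q[:,:2]-o)@u,(q[:,:2]-o)@v,q[:,2]]*1000
    print(n)
    for x in (range(-168,20,6)):
        s=m[(abs(m[:,0]-x)<3)&(abs(m[:,1])<22)&(m[:,2]<90)]
        if len(s): print(x,len(s),np.round(np.percentile(s[:,2],[10,50,90]),1),end=' | ')
    print()
E
python3 pz.py
```

```text
t 13.53 at [440.6 -11.   53.1] yaw 103.4 tilt z [-0.001  0.    -1.   ] roll 0 shift [ -9.6  -0.2 -25. ] xaxis [-0.973 -0.232] F [-1.7  1.1  0.5] q [-0.17  0.26 -0.59  0.73  0.   -0.4 ] w -0.004
top
-168 5 [-0.6 -0.1  3.3] | -36 3 [49.6 50.3 51.5] | -30 15 [47.5 48.8 50.8] | -24 27 [46.5 48.9 50.8] | -18 42 [44.6 47.4 49.9] | -12 36 [44.6 46.5 49.9] | -6 45 [34.3 44.4 48.7] | 0 39 [37.  42.9 46.4] | 6 41 [37.5 44.  46.7] | 12 39 [37.  41.8 44.5] | 18 74 [39.3 50.3 58.7] | 
side
-168 35 [-2.5 -0.4  1.9] | -162 39 [-2.1 -0.  77.6] | -156 143 [-0.4 53.5 83.1] | -150 80 [-1.7 30.  69.9] | -144 61 [-1.2 28.5 71.1] | -138 52 [-1.9  5.5 54.5] | -132 43 [-1.9  0.8 54.4] | -126 28 [-2.3  0.8 53.8] | -120 23 [-3.3 -0.6  1.7] | -114 26 [-1.8  0.  14.1] | -108 37 [-1.5  1.  35.1] | -102 42 [-2.8  0.7 36.1] | -96 50 [-2.  26.9 37.6] | -90 82 [-1.4 33.7 43. ] | -84 64 [-1.8 21.7 42.6] | -78 50 [ 0.8 12.  41.3] | -72 30 [10.7 32.6 39.5] | -66 32 [30.6 34.9 40.5] | -60 41 [32.  46.8 52.3] | -54 60 [29.5 50.8 54.3] | -48 44 [27.  51.2 53.3] | -42 28 [45.4 51.6 53.4] | -36 31 [27.9 50.3 52.4] | -30 32 [30.1 49.1 51.3] | -24 27 [45.5 49.1 50.5] | -18 29 [38.1 48.2 49.6] | -12 22 [45.9 47.3 48.3] | -6 25 [39.1 46.3 47.7] | 0 22 [38.9 45.4 46.9] | 6 25 [39.3 44.1 45.5] | 12 22 [39.6 43.7 44.7] | 18 75 [40.3 49.6 58.5] |
```

Request:
drive_tool(rows="0.4 0 2 0;0.4 0 2 0;0.3 0 2 0;0.2 0 2 0;0 0 1 0;0 0 1 0;0 0 0 0")

```text
time_s: 14.22
tool_pos: [0.4395, -0.0115, 0.0433]
orientation: [-0.117, 0.993, -0.0, -0.0]
contact_force: [-1.7, -0.6, 0.7]
gripper_width: 0.001
grasp_force: 0.9
```

Request:
drive_tool(rows="0 0 1 0;0 0 1 0;0 0 1 0;0 0 0 0")

```text
time_s: 14.55
tool_pos: [0.4391, -0.0115, 0.0402]
orientation: [-0.117, 0.993, -0.0, -0.001]
contact_force: [-3.3, -2.0, 1.4]
gripper_width: 0.003
grasp_force: 1.5
```

Request:
drive_tool(rows="0 0 1 0;0 0 1 0;0 0 1 0;0 0 0 0")

```text
time_s: 14.88
tool_pos: [0.4391, -0.0115, 0.0379]
orientation: [-0.117, 0.993, -0.0, -0.001]
contact_force: [-6.6, -1.7, 10.9]
gripper_width: 0.004
grasp_force: 5.9
```

Request:
drive_tool(rows="0 0 1 0;0 0 1 0;0 0 0 0")

```text
time_s: 15.13
tool_pos: [0.4392, -0.0116, 0.0373]
orientation: [-0.117, 0.993, -0.0, -0.0]
contact_force: [-11.0, -1.3, 27.0]
gripper_width: 0.004
grasp_force: 14.3
```

Force rises with no further travel, so the lever is at its stop. I'll retract and measure the bracket.

Request:
drive_tool(rows="1 0 -5 0;0 0 -25 0;0 0 -35 0;0 0 -40 0;-30 0 -10 0;-20 0 0 0;0 0 0 0;0 0 0 0", hand=0)

```text
time_s: 15.8
tool_pos: [0.4893, 0.0004, 0.1509]
orientation: [-0.117, 0.993, 0.0, 0.001]
contact_force: [-0.7, 0.1, 0.3]
gripper_width: 0.999
grasp_force: 0.0
```

```bash
cat > br.py <<'E'
from h import *
from go import go
go(550,14,100,103.4)
o=np.array([.5844,.0228]);u=np.array([.973,.231]);v=np.array([-.231,.973])
for n in ['wrist','top','side']:
    p=shot(n);q=cloud(p).reshape(-1,3); col=p['pixels'].reshape(-1,3).max(1)
    m=np.c_[(q[:,:2]-o)@u,(q[:,:2]-o)@v,q[:,2]]*1000
    print(n)
    if n=='wrist': cv2.imwrite('pics/w4.png',p['pixels'])
    s=m[(m[:,0]>-75)&(m[:,0]<16)&(abs(m[:,1])<26)&(m[:,2]>42.5)&(m[:,2]<80)&(col<80)]
    if len(s)<10: continue
    A=np.c_[s[:,0],np.ones(len(s))]
    w=np.ones(len(s),bool)
    for _ in range(4):
        f=np.linalg.lstsq(A[w],s[w,2],rcond=None)[0]; w=abs(s[:,2]-A@f)<2
    print(len(s),'slope',np.degrees(np.arctan(f[0])),'z at -40',f@[-40,1])
    h=s[w&(s[:,0]<-14)]; print('head x',np.percentile(h[:,0],[1,99]),'y',np.percentile(h[:,1],[1,50,99]),cv2.minAreaRect(h[:,:2].astype(np.float32)))
    for x in (range(-168,-100,6)):
        s=m[(abs(m[:,0]-x)<3)&(abs(m[:,1])<12)&(m[:,2]<90)&(m[:,2]>15)]
        if len(s): print(x,len(s),np.round(np.percentile(s[:,2],[10,50,90]),1),end=' | ')
    print()
E
python3 br.py
```

```text
t 15.8 at [4.893e+02 4.000e-01 1.509e+02] yaw 103.5 tilt z [ 0.003  0.001 -1.   ] roll 0.1 shift [-62.   -0.9  51.1] xaxis [-0.973 -0.232] F [-0.7  0.1  0.3] q [-0.13  0.24 -0.32  1.01  0.   -0.36] w 0.999
wrist
3314 slope -13.34084136189279 z at -40 60.723997092224735
head x [-59.7234647  -14.54102467] y [-19.87203688   1.24741318  22.89153388] ((-37.20452117919922, 1.5965957641601562), (46.36008071899414, 43.860389709472656), 0.5503302812576294)
-156 192 [30.8 32.4 33.7] | -150 266 [33.7 34.7 35.8] | -144 276 [36.1 37.1 38.5] | -138 268 [38.4 39.6 41.6] | -132 243 [40.6 41.5 42.5] | -126 68 [21.3 23.4 40.9] | -120 133 [22.7 23.8 24.9] | -114 137 [24.5 26.  27.4] | -108 134 [27.4 28.7 30. ] | -102 137 [29.8 31.  32.3] | 
top
side
272 slope -13.13054268528394 z at -40 60.45651594113629
head x [-59.70082963 -14.92149508] y [-23.51345578  -2.01842738  19.76944376] ((-37.50224304199219, -2.167257308959961), (47.10777282714844, 44.65028381347656), 1.4322134256362915)
-156 23 [29.4 31.8 34.6] | -150 20 [33.2 35.7 38.1] | -144 21 [34.5 37.  39.3] | -138 26 [36.7 39.7 42.3] | -132 16 [37.6 41.5 44.3] | -126 2 [39.3 39.8 40.3] | -120 2 [26.  26.7 27.4] | -114 12 [23.  25.  27.5] | -108 20 [22.8 27.3 31.5] | -102 20 [24.8 30.8 32.8] |
```

View pics/w4.png

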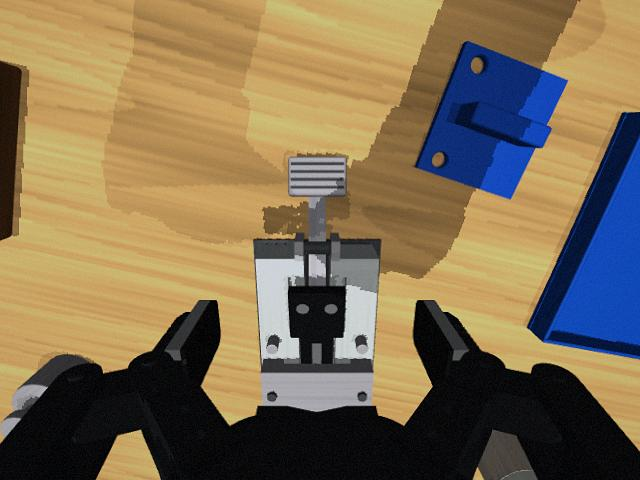

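The wrist view shows the bracket's head at (316,312) standing out of the cavity, sloping 13.3°, with the pedal down. I'll grip the head at mould x = -36 with the tips about level with its underside.

Request:
drive_tool(rows="-30 0 0 0;-31.7 0.2 0 0;0 0 30 0;0 0 30 0;0 0 22 0;0 0 13 0;0 0 7 0;0 0 3.4 0;0 0 0 0;0 0 0 0", hand=0.3)

```text
time_s: 16.78
tool_pos: [0.5479, 0.0144, 0.046]
orientation: [-0.117, 0.993, -0.0, 0.001]
contact_force: [-0.3, -1.0, -0.5]
gripper_width: 0.701
grasp_force: 0.0
```

```bash
python3 go.py 549.3 14.8 45.5 103.4
```

```text
t 16.78 at [547.9  14.4  46. ] yaw 103.4 tilt z [ 0.001  0.    -1.   ] roll 0.0 shift [-1.5  0.   0.5] xaxis [-0.973 -0.232] F [-0.3 -1.  -0.5] q [-0.09  0.45 -0.31  0.8   0.   -0.32] w 0.701
```

Request:
drive_tool(rows="0 0 0 0;0 0 0 0;0 0 0 0;0 0 0 0;0 0 0 0;0 0 0 0", hand=1, grip_force=25)

```text
time_s: 17.28
tool_pos: [0.5486, 0.0144, 0.0462]
orientation: [-0.117, 0.993, -0.0, 0.001]
contact_force: [-0.4, 0.6, 5.3]
gripper_width: 0.507
grasp_force: 30.0
```

Request:
drive_tool(rows="0 0 0 0;1 0 -0.5 0;2 0 -0.5 0;2 0 -0.5 0;2 0 -0.5 0;2 0 -0.4 0;0 0 0 0", grip_force=45)

```text
time_s: 17.87
tool_pos: [0.5394, 0.0123, 0.0484]
orientation: [-0.117, 0.993, -0.0, 0.001]
contact_force: [3.3, 1.1, 5.3]
gripper_width: 0.5
grasp_force: 49.6
```

Request:
drive_tool(rows="3 0 -0.8 0;3 0 -0.7 0;3 0 -0.7 0;3 0 -0.7 0;3 0 -0.7 0;3 0 -0.7 0;0 0 0 0")

```text
time_s: 18.45
tool_pos: [0.5216, 0.0081, 0.0526]
orientation: [-0.117, 0.993, -0.0, 0.001]
contact_force: [3.4, 0.3, 5.3]
gripper_width: 0.503
grasp_force: 49.6
```

```bash
sed -i "s/'wrist','top','side'/'wrist','side'/;s/s\[:,0\]<-14/s[:,0]<-40/;s/m\[:,0\]>-75/m[:,0]>-110/" br.py; python3 br.py
```

```text
t 18.45 at [521.6   8.1  52.6] yaw 103.4 tilt z [ 0.002 -0.    -1.   ] roll 0.0 shift [-29.   -0.9 -47.4] xaxis [-0.973 -0.232] F [3.4 0.3 5.3] q [-0.11  0.4  -0.38  0.79  0.   -0.34] w 0.503
wrist
12467 slope -13.133756906775433 z at -40 60.044010205924494
head x [-87.25400896 -40.98832573] y [-20.16260002   1.27737469  22.90500191] ((-64.11366271972656, -0.00646209716796875), (48.19558334350586, 51.67375946044922), 0.01901431381702423)
-156 430 [32.9 34.  35. ] | -150 754 [35.  36.  37.1] | -144 766 [37.3 38.3 39.5] | -138 796 [39.4 40.6 42.3] | -132 748 [41.5 42.5 43.4] | -126 280 [22.3 23.5 40.9] | -120 362 [23.3 24.5 25.7] | -114 348 [25.6 26.7 28. ] | -108 353 [27.7 29.1 30.2] | -102 360 [30.  31.3 32.5] | 
side
251 slope -13.298286458985881 z at -40 59.65961895507397
head x [-88.32688683 -44.94569107] y [-21.18954813   4.90503763  22.59741712] ((-64.86688232421875, -0.024160385131835938), (47.120975494384766, 45.45999526977539), 0.24380098283290863)
-156 21 [29.3 32.8 35.7] | -150 21 [33.8 35.3 38.4] | -144 24 [35.2 37.7 40.4] | -138 23 [37.9 41.  43.2] | -132 18 [41.2 42.3 44.8] | -126 1 [42.4 42.4 42.4] | -114 16 [25.  27.  29.1] | -108 15 [25.  28.2 30.6] | -102 20 [25.  31.3 32.9] |
```

Request:
drive_tool(rows="3 0 -1.1 0;4 0 -1.2 0;4 0 -1 0;4 0 -1 0;4 0 -1 0;4 0 -1 0;4 0 -1 0;0 0 0 0")

```text
time_s: 19.22
tool_pos: [0.4932, 0.0017, 0.0591]
orientation: [-0.117, 0.993, -0.0, -0.001]
contact_force: [0.8, -0.3, 4.3]
gripper_width: 0.499
grasp_force: 49.5
```

Request:
drive_tool(rows="4 0 -1.4 0;5 0 -1.6 0;5 0 -1.6 0;5 0 -2 0;3 0 -5 0;0 0 -10 0;0 0 -20 0;0 0 -25 0;0 0 -20 0;0 0 0 0;0 0 0 0")

```text
time_s: 20.13
tool_pos: [0.4735, -0.0033, 0.1464]
orientation: [-0.117, 0.993, -0.0, 0.0]
contact_force: [-0.3, 0.1, -1.3]
gripper_width: 0.501
grasp_force: 49.0
```

```bash
cat > w5.py <<'E'
from h import *
from go import go
go(404,303,145,92)
p=shot('wrist');q=cloud(p).reshape(-1,3); col=p['pixels'].reshape(-1,3).max(1)
s=bot.observe();M=R.from_quat(s['orientation']).as_matrix()
m=(q-s['tool_pos'])@M*1000   # tool frame
k=(abs(m[:,1])<20)&(m[:,0]>-20)&(m[:,0]<40)&(m[:,2]>-30)&(m[:,2]<15)&(col<90)
r=m[k];print(len(r)); f=np.polyfit(r[:,0],r[:,2],1)
for _ in range(3):
    w=abs(np.polyval(f,r[:,0])-r[:,2])<2; f=np.polyfit(r[w,0],r[w,2],1)
print('slope',np.degrees(np.arctan(f[0])),f,r[w].min(0),r[w].max(0))
k=(q[:,2]>.018)&(q[:,2]<.03)&(abs(q[:,0]-.44)<.13)&(abs(q[:,1]-.304)<.1)
cv2.imwrite('pics/w5.png',p['pixels'])
p=shot('top');q=cloud(p).reshape(-1,3)
o=np.array([.5844,.0228]);u=np.array([.973,.231]);v=np.array([-.231,.973])
m=np.c_[(q[:,:2]-o)@u,(q[:,:2]-o)@v,q[:,2]]*1000
cv2.imwrite('pics/t5.png',cv2.resize(p['pixels'][150:330,130:480],None,fx=2.2,fy=2.2))
E
python3 w5.py
```

```text
t 20.13 at [473.5  -3.3 146.4] yaw 103.4 tilt z [ 0.001 -0.    -1.   ] roll 11.4 shift [ 58.7 308.5   1.2] xaxis [-0.999 -0.035] F [-0.3  0.1 -1.3] q [-0.14  0.22 -0.36  0.99 -0.   -0.37] w 0.501
7941
slope -13.333118785164364 [ -0.2370004  -14.49144009] [-19.99275636 -19.99060384 -20.91585474] [22.91617076 19.99623736 -8.62939858]
```

View pics/w5.png

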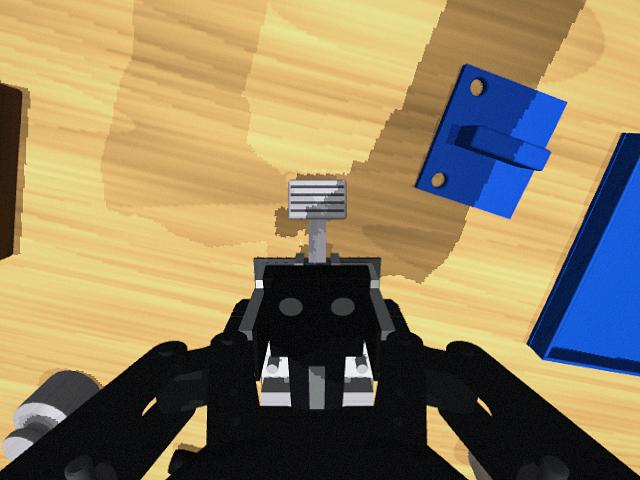

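The bracket is held level across the grip and sloping 13.3°, with its head at (316,310); the pedal stays down. Next I'll carry it to the tray.

Request:
drive_tool(rows="0 0 0 4;0 0 0 4;0 0 0 3.4;3 15 0 0;5 28 0 0;6 32 0 0;6 32 0 0;6 32 0 0;6 32 0 0;6 32 0 0;6 32 0 0;6 30 0 0;4.7 22 0 0;3 14 0 0;1 7.5 0 0;0 0 20 0;0 0 20 0;0 0 0 0;0 0 0 0;0 0 0 0")

```text
time_s: 21.9
tool_pos: [0.4039, 0.3025, 0.1059]
orientation: [-0.017, 1.0, -0.0, -0.0]
contact_force: [-0.8, 0.7, -1.0]
gripper_width: 0.505
grasp_force: 48.9
```

```bash
python3 - <<'E'
from h import *
from go import go
go(404.5,303,26,92)
p=shot('wrist');q=cloud(p).reshape(-1,3);c=p['pixels'].reshape(-1,3).astype(int)
b=(c[:,0]>c[:,2]+50)
k=b&(abs(q[:,0]-.42)<.15)&(abs(q[:,1]-.304)<.1)
r=q[k&(q[:,2]>.018)&(q[:,2]<.04)]; print('walls',np.percentile(r,[1,99],0)); f=q[k&(q[:,2]<.012)]; print('floor',np.median(f[:,2]),np.percentile(f,[1,99],0))
E
python3 - <<'E'
import sys; sys.path.insert(0,'.')
E
```

```text
t 21.9 at [403.9 302.5 105.9] yaw 92.0 tilt z [-0.001 -0.001 -1.   ] roll -0.0 shift [-0.7  0.5 79.9] xaxis [-0.999 -0.035] F [-0.8  0.7 -1. ] q [ 0.52  0.31 -0.35  0.91 -0.    0.48] w 0.505
walls [[0.33433679 0.22921613 0.01819466]
 [0.54327962 0.37965777 0.02684698]]
floor 0.0035444709184973694 [[0.34118451 0.23302151 0.00195022]
 [0.54104348 0.37642366 0.01070267]]
```

Request:
drive_tool(rows="0 2 25 0;0 0 25 0;0 0 16 0;0 0 8 0;0 0 5 0;0 0 0 0;0 0 0 0")

```text
time_s: 22.53
tool_pos: [0.4048, 0.3055, 0.0278]
orientation: [-0.017, 1.0, 0.0, 0.001]
contact_force: [-0.3, -0.9, -1.4]
gripper_width: 0.501
grasp_force: 48.9
```

Request:
drive_tool(rows="0 0 1.5 0;0 0 1.5 0;0 0 1.5 0;0 0 1.5 0;0 0 0 0", grip_force=20)

```text
time_s: 22.95
tool_pos: [0.4042, 0.3055, 0.0212]
orientation: [-0.018, 1.0, 0.0, 0.0]
contact_force: [-1.2, 0.7, 3.7]
gripper_width: 0.497
grasp_force: 49.3
```

Request:
drive_tool(rows="0 0 1 0;0 0 1 0;0 0 1 0;0 0 1 0;0 0 1 0;0 0 0 0", hand=1, grip_force=20)

```text
time_s: 23.45
tool_pos: [0.4036, 0.3054, 0.0158]
orientation: [-0.018, 1.0, 0.0, -0.0]
contact_force: [-3.7, 0.6, 4.5]
gripper_width: 0.505
grasp_force: 49.6
```

Request:
drive_tool(rows="0 0 1 0;0 0 1 0;0 0 1 0;0 0 1 0;0 0 1 0;0 0 1 0;0 0 0 0")

```text
time_s: 24.03
tool_pos: [0.4038, 0.305, 0.0096]
orientation: [-0.018, 1.0, -0.0, -0.0]
contact_force: [-4.6, 1.0, 3.7]
gripper_width: 0.5
grasp_force: 49.7
```

```bash
python3 w5.py
```

```text
t 24.03 at [403.8 305.    9.6] yaw 92.0 tilt z [-0. -0. -1.] roll 0.0 shift [-1.000e-01 -2.100e+00 -1.354e+02] xaxis [-0.999 -0.035] F [-4.6  1.   3.7] q [ 0.52  0.43 -0.47  0.67  0.    0.49] w 0.5
8490
slope -5.364642086849015 [ -0.09390524 -13.40802714] [-19.99857171 -19.99450309 -17.02313201] [23.84368643 19.98787808 -9.90273281]
```

Request:
drive_tool(rows="0 0 1 0;0 0 1 0;0 0 1 0;0 0 1 0;0 0 1 0;0 0 1 0;0 0 0 0;0 0 0 0")

```text
time_s: 24.8
tool_pos: [0.4039, 0.305, 0.0037]
orientation: [-0.017, 1.0, -0.0, -0.0]
contact_force: [-3.5, -0.4, 5.1]
gripper_width: 0.503
grasp_force: 49.9
```

Request:
drive_tool(rows="0 0 1 0;0 0 0.7 0;0 0 0 0;0 0 0 0")

```text
time_s: 25.13
tool_pos: [0.4041, 0.3051, 0.0023]
orientation: [-0.018, 1.0, 0.0, 0.0]
contact_force: [-3.7, 0.0, 6.6]
gripper_width: 0.5
grasp_force: 51.3
```

```bash
python3 w5.py
```

```text
t 25.13 at [404.1 305.1   2.3] yaw 92.0 tilt z [ 0.  0. -1.] roll 0.0 shift [ 1.000e-01 -2.100e+00 -1.427e+02] xaxis [-0.999 -0.035] F [-3.7  0.   6.6] q [ 0.52  0.44 -0.48  0.66 -0.    0.49] w 0.5
8575
slope -1.1442273443854232 [ -0.01997319 -13.69416139] [-19.9985854  -19.99110032 -15.88632178] [ 23.4001512   19.99457431 -11.81191633]
```

Request:
drive_tool(rows="0 0 0.7 0;0 0 0.6 0;0 0 0.4 0;0 0 0 0;0 0 0 0")

```text
time_s: 25.65
tool_pos: [0.4041, 0.3051, 0.0022]
orientation: [-0.018, 1.0, 0.0, 0.0]
contact_force: [-8.2, -3.3, 22.4]
gripper_width: 0.5
grasp_force: 60.0
```

Request:
drive_tool(rows="0 0 -0.7 0;0 0 -0.6 0;0 0 0 0;0 0 0 0")

```text
time_s: 25.98
tool_pos: [0.4041, 0.3051, 0.0023]
orientation: [-0.018, 1.0, 0.0, 0.0]
contact_force: [-4.8, -1.6, 9.6]
gripper_width: 0.497
grasp_force: 53.1
```

Request:
drive_tool(rows="0 0 0 0;0 0 0 0;0 0 0 0;0 0 0 0;0 0 0 0", hand=0.3)

```text
time_s: 26.4
tool_pos: [0.4041, 0.3051, 0.0015]
orientation: [-0.018, 1.0, -0.0, 0.0]
contact_force: [0.3, 0.4, -0.0]
gripper_width: 0.702
grasp_force: 0.0
```

Request:
drive_tool(rows="0 0 -5 0;0 0 -15 0;0 0 -30 0;0 0 -35 0;0 0 -35 0;0 0 -30 0;30 0 0 0;30 0 0 0;0 0 0 0;0 0 0 0")

```text
time_s: 27.23
tool_pos: [0.3426, 0.3027, 0.152]
orientation: [-0.018, 1.0, -0.0, -0.0]
contact_force: [0.3, -0.6, -0.7]
gripper_width: 0.701
grasp_force: 0.0
```

```bash
python3 - <<'E'
from h import *
from go import go
go(404,303,145,92)
o=np.array([.5844,.0228]);u=np.array([.973,.231]);v=np.array([-.231,.973])
for n in ['wrist','top','side']:
    p=shot(n);q=cloud(p).reshape(-1,3);c=p['pixels'].reshape(-1,3)
    r=q[(abs(q[:,0]-.44)<.09)&(abs(q[:,1]-.304)<.06)&(c.max(1)<70)&(q[:,2]<.04)]
    if len(r)>30:
        f=np.linalg.lstsq(np.c_[r[:,:2],np.ones(len(r))],r[:,2],rcond=None)[0]
        print(n,'bracket',len(r),'slopes',np.round(np.degrees(f[:2]),1),np.percentile(r[:,2],[5,50,95]),cv2.minAreaRect((r[:,:2]*1000).astype(np.float32)))
    m=np.c_[(q[:,:2]-o)@u,(q[:,:2]-o)@v,q[:,2]]*1000
    s=m[(abs(m[:,0]+138)<4)&(abs(m[:,1])<12)&(m[:,2]<90)&(m[:,2]>15)]
    if len(s): print(n,'pedal z',np.median(s[:,2]))
    for nm,a,b in (('covertop',.044,.052),('lug',.072,.085)):
        r=q[(q[:,2]>a)&(q[:,2]<b)&(abs(q[:,0]-.49)<.1)&(abs(q[:,1]+.32)<.09)]
        if len(r)>20: print(n,nm,len(r),cv2.minAreaRect((r[:,:2]*1000).astype(np.float32)),np.median(r[:,2]))
    if n=='top': cv2.imwrite('pics/t6.png',cv2.resize(p['pixels'][110:430,120:530],None,fx=1.85,fy=1.85))
E
```

```text
t 27.23 at [342.6 302.7 152. ] yaw 92.1 tilt z [-0. -0. -1.] roll 0.1 shift [-61.4  -1.8   7. ] xaxis [-0.999 -0.035] F [ 0.3 -0.6 -0.7] q [ 0.58  0.19 -0.39  0.99 -0.    0.55] w 0.701
wrist bracket 3625 slopes [0.6 0.3] [0.01219989 0.01363392 0.01471414] ((440.5684509277344, 307.1551818847656), (119.92849731445312, 43.21140670776367), 1.6777315139770508)
wrist pedal z 15.90250719003075
top bracket 621 slopes [-0.1  1.9] [0.0084394  0.01328639 0.01648829] ((440.7154235839844, 304.3540344238281), (117.88673400878906, 44.47257614135742), 2.635080337524414)
top pedal z 41.3530684437482
top covertop 1183 ((496.87811279296875, -321.6164855957031), (105.83602905273438, 110.65716552734375), 89.33219146728516) 0.047216958900710315
top lug 185 ((490.90625, -323.21246337890625), (16.646881103515625, 59.24701690673828), 87.36534881591797) 0.0787092559334619
side bracket 325 slopes [-0.5  4. ] [0.00718042 0.01321657 0.01575741] ((443.666015625, 302.7846984863281), (46.4044075012207, 125.7959976196289), 89.84964752197266)
side pedal z 40.63939955454066
side covertop 1432 ((489.1953125, -320.8837890625), (103.78228759765625, 140.76248168945312), 84.2305679321289) 0.04845523260273704
side lug 264 ((493.1732177734375, -322.05902099609375), (18.015846252441406, 61.36390686035156), 84.46056365966797) 0.0798390363693775
```

View pics/t6.png

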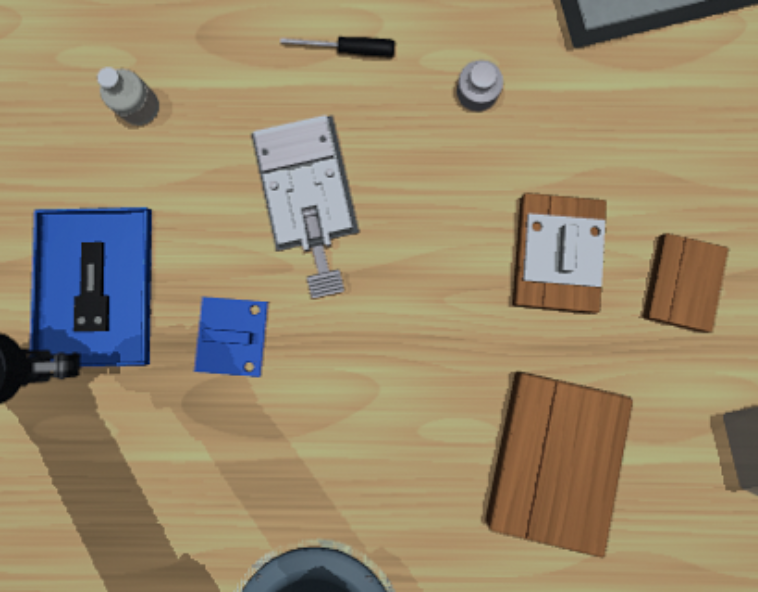

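The top view shows the bracket flat in the tray (crop 92,285), the cover centred on the block (565,250), the pedal down, and the bystanders unmoved.

```bash
python3 -c "
from plant import bot
print(bot.finish_job())"
```

```text
the job is handed in; nothing more can be done
None
```

The job is handed in at about 27 s of the 64 s allowed: the cover lies flat within about 3 mm of the block's middle, the lever was pressed to its stop, the bracket lies flat in the tray, and the bottle, weight and screwdriver look unmoved in the last picture; the hand-in returned no verdict, and the pedal measured about 1 mm higher after the bracket was drawn out.

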